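# Take the depth of a valve block's blind bore with a stop-ring gauge

## Robot

A 7-joint arm with a two-finger parallel gripper is mounted at the origin on the work surface. World frame = base frame: x ahead of the robot, y to its left, z up, the work surface at z = 0. Lengths are in mm, angles in rad, forces in N, time in s.
With the tool pointing down it reaches from about 400 to 875 mm from the base axis. Payload 4.4 kg.
Tool frame: the origin (TCP) lies at the very end of the fingers, on their centre line; the grasp point (between the pads) lies 19 mm behind it; z points along the fingers, y is the direction in which the jaws open and shut (so a half turn about z gives the same grasp; the last joint's range is limited). The gripper opens to 85 mm and grips with 20 to 120 N. Pads are 22 mm wide; open, the fingers measure 114 mm over their backs; the gripper's body (76 mm by 85 mm) begins 54 mm behind the grasp point. The pads swing forward as they close: fully open they stand 13 mm farther back than shut.
Start: joints at [1.205, 0.628, 0.038, 1.517, -0.027, 0.996, -0.02], TCP at [191.992, -621.013, 231.313] pointing down, gripper open.
Joint ranges: [-3.06, 3.06], [-0.37, 2.12], [-1.25, 1.32], [0.18, 2.47], [-1.1, 4.24], [0.23, 1.98], [-2.94, 2.94]. Speed limits (rad/s): [2.57, 2.57, 3.14, 3.14, 3.14, 3.14, 3.14].

## Interface

Orientations are given as [roll, pitch, yaw] about the fixed x, y, z axes, in that order (R = Rz(yaw) Ry(pitch) Rx(roll)).
In Python, from cell import ctrl gives the robot as it stands.
- The arm moves only by the shell command python3 -m crank 'ROWS' [OPENING]. ROWS is JSON, a list that holds one entry, the list of rows, each a list of 6 numbers: the shift along the tool's x, y, z in units of 30 mm (1.0 is 30 mm), then the turn, a rotation vector about the tool's x, y, z in units of 6 degrees (1.0 is 6 degrees). In form: [[[tx, ty, tz, rx, ry, rz], ...]]. A call has 1 to 12 rows; each row shifts and turns the pose as measured when the row begins, along the tool's axes as they then stand; what a row does not reach is not made up. A row lasts 1/12 s, in which the tool goes at most 41.7 mm and 7.16 degrees, less where a joint would pass 70% of its speed; a pose out of reach is approached as far as the arm can. A call is refused whole if a number of a shift passes 1 or a number of a turn 1, either way. A call with a gripper value outside its range is refused whole. OPENING is the gripper command: -1 is fully open, 1 is shut, values between are in proportion, set as the call begins (- or left out, the last holds). The fingers move at their own pace and stop on an object; the grip force is fixed at half the most. Time passes only in rows, so rows that do not move let the fingers close. It gives the time, the measured TCP pose, the force and the opening at its end, in the units of the state.
- ctrl.read_state(): the state, without advancing time (a new reading comes with each control period).
- ctrl.get_image(name): name is "scene" or "top"; returns a dict with "color" (400x640x3 uint8, red, green, blue), "depth" (400x640 float32, mm along the optical axis (not along the pixel's ray), 0 where there is no reading), "camera_matrix" (3x3 intrinsics, pixels), "R" (3x3) and "t" (3): a world point X has camera coordinates R X + t. Camera axes: x right, y down, z forward; pixel columns grow to the right and rows downward; lengths in mm; the calibration is good to about 2 mm. A picture is of the moment at which its call begins.
- ctrl.finish_job(): hands the job in, once; it reports no verdict.
Trained networks look in a picture, given as the dict that the camera call returned (one of the last four; its "shot" number tells which), for a name from the list of things; names that differ only in an ending like _2 or _b are one class to them, and where a whole thing is asked for, a point or a joint stands for the part that bears it (a point fixed in the world has none). Each returns a list of dicts, best first, with "conf" (0 to 1); they miss things now and then, are a little off and sometimes report something else, mostly with a low value. They report only what shows in the picture. A call takes as long as a camera call. They do not tell look-alikes from the thing itself.
- ctrl.search_frame(query, picture): "extent" ([centre column, centre row, width, height] in pixels, round what is visible of it).
The state is a dict: "clock": time; "qpos": joint angles; "qd": joint speeds; "tau": joint torques, N m; "eef_pos": TCP position; "tool_rot": TCP orientation; "force": force on the tool from outside, world axes, zero at the start; "torque": the same for the moment, N m; "width": finger opening in mm.
Only numpy, scipy, OpenCV 4.12 (cv2) and the standard library are available. Lean on these libraries where they do the work, as an engineer would, in place of code of your own. Each camera call takes 0.05 s, during which the arm holds its last target. There are 200 camera calls.

## Task

Take the depth gauge (the long rod with the knurled head and the sliding stop ring) out of the wooden rack and lower it upright into the blind bore in the top of the valve block, then push it down until the rod is felt to bottom out, so that the stop ring is pushed up the rod by the block's top face. Keep the rod pressed against the bottom with roughly 10 N for about two seconds, then let go and leave the gauge standing there with the rod on the bottom and the ring flat on the block. Be gentle: never let the gauge press on the block, the bore's bottom or the rack with more than about 25 N, and leave everything else where it is.

Things in the scene. Friction and masses are not known exactly. Their poses are not given: they have to be found in the camera images.
- gauge_head (a point): Centre of the gauge's dark knurled steel head, where to grip it: upright cylinder 28 mm in diameter, reaching 16 mm above and below this point, on top of a straight steel rod 12 mm in diameter. z points up along the rod; the rod's tip is 114 mm below this point. It stands in either of the rack's two holes, its tip 20 mm deep, tilted up to a few degrees by the play.
- rod_foot: The gauge's rod end: the lowest 4 mm of the rod, tapering from 10 mm to 7 mm in diameter, part of the gauge. Origin at the centre of its flat lower face (the rod's tip); z up along the rod.
- stop_face (a point): Centre of the underside of the gauge's stop ring: a plain steel ring 36 mm in outer diameter, 12 mm high, with a small brass screw at its side, on the rod below the head. It slides stiffly along the rod: about 6 N of friction plus a drag of 8 N per m/s, no spring; it stays where it is left.
- stop_ring (a joint): How far the ring has been slid up the rod, in m: at 0 its underside is 22 mm above the rod's tip, so underside to tip is 22 mm + this value. Range 0 to 0.055; starts between 0 and 0.006.
- bore_mouth (a point): Centre of the bore's mouth in the top face of the fixed aluminium valve block (84 x 84 x 64 mm high; base plate 104 mm square, 8 mm thick; side ports reach 68 mm from the centre along y). Bore 13.6 mm in diameter, upright, 3 mm chamfer; the four dark discs are bolts. It is blind: bottom 32 to 56 mm below this point, different each time, to be found by feel. z up.
- rack_top (a point): Centre of the top face of the fixed wooden rack, 60 x 170 x 26 mm, long along its y axis, with two holes 13.2 mm in diameter and 20 mm deep at y = -50 and +50 mm from this point; one holds the gauge and the other the pin.
- gauge: The whole gauge with its ring, 130 mm long, 0.19 kg (+-30 %); origin at the rod's tip, z up along the rod.
- valve_block: The fixed valve block; origin at the centre of its underside, z up.
- pin: Bystander: short plain pin, 12 mm rod with a 20 mm head, 58 mm long, in the rack's other hole (its head stands 38 mm above the rack). Origin at its lower end.
- transducer: Bystander: black stepped cylinder 54 mm in diameter, 78 mm high. Origin under its centre.
- flange: Bystander: flat steel ring 64 mm in diameter, 12 mm high, with a 28 mm hole. Origin under its centre.
- hexnut: Bystander: brass hexagon nut blank 32 mm wide, 14 mm high. Origin under its centre.
- loadcell: Bystander: steel cylinder 60 mm in diameter, 45 mm high. Origin under its centre.
- wrench: Bystander: wrench lying on the table close in front of the robot.
- driver: Bystander: screwdriver lying on the table at the left.
- oil: Bystander: white bottle 48 mm in diameter, 110 mm high, at the right.
Mind the look-alikes: they are no part of the job. What is shaped like the gauge but orange or turquoise is not meant.

How it is judged (in metres and radians):
On the way, in this order (a step that is already met when the one before it is completed fails the run):
1. the rod's tip is in the bore, at least 12 mm below the mouth and centred (z of rod_foot in the frame of bore_mouth below -0.012 m and horizontal distance between rod_foot and bore_mouth below 0.004 m and angle between gauge's own z axis and vertical below 0.15 rad), for 0.1 s.
2. the rod is pressed against the bottom of the bore with more than 2 N for a second (contact force between rod_foot and anything else above 2 N and z of rod_foot in the frame of bore_mouth below -0.029 m and horizontal distance between rod_foot and bore_mouth below 0.004 m), for 1 s.
At the end, for the whole second after the job is handed in: The gauge stands released and at rest in the bore, its tip on the bottom as it was pressed (at least 29 mm deep, centred within 4 mm, the ring's underside still within 1.5 mm of the block's top face), tilted less than 0.08 rad (z of rod_foot in the frame of bore_mouth below -0.029 m and horizontal distance between rod_foot and bore_mouth below 0.004 m and z of stop_face in the frame of bore_mouth below 0.0015 m and angle between gauge's own z axis and vertical below 0.08 rad and linear speed of gauge below 0.02 m/s); the robot touches nothing.
It fails at once if the gauge bears on the valve block with more than 25 N (contact force between gauge and valve_block above 25 N).
It fails at once if the rod's end bears on anything with more than 25 N (contact force between rod_foot and anything else above 25 N).
It fails at once if a bystander is moved by more than 30 mm (distance of any of pin, transducer, flange, hexnut, loadcell, wrench, driver, oil from where it was at the start of the episode above 0.03 m).
It also fails if it takes over 64 s, if anything falls off the work surface, if the arm or the gripper's body presses on something with over 40 N, if the wrist force passes 120 N, or if a joint passes its speed limit or range.

## Working session

There is one attempt and no reset: what is moved stays moved. The work goes in short steps, Python scripts to look and compute and a shell command to move; the robot and the scene stay as the last step left them, time stands still between calls to the robot, and variables do not carry over. Pictures are saved under pics/ and viewed, about 8 in all and at most 12, crops included, and the job is handed in when it is done.

```bash
mkdir -p pics; ls; cat > h.py <<'E'
import numpy as np, cv2
from cell import ctrl
def w(p,u,v,d):
    K=np.array(p["camera_matrix"]);c=np.linalg.inv(K)@np.array([u,v,1.])*d
    return np.array(p["R"]).T@(c-np.array(p["t"]))
def proj(p,X):
    c=np.array(p["R"])@np.array(X,float)+np.array(p["t"]);q=np.array(p["camera_matrix"])@c
    return q[:2]/q[2]
def save(p,n,box=None,s=1):
    im=p["color"][...,::-1]
    if box: im=im[box[1]:box[3],box[0]:box[2]]
    cv2.imwrite("pics/"+n,cv2.resize(im,None,fx=s,fy=s,interpolation=cv2.INTER_CUBIC))
E
python3 - <<'E'
from h import *
s=ctrl.read_state();print(s)
for n in("scene","top"):
    p=ctrl.get_image(n);save(p,n+"0.png")
    print(n,np.round(p["R"],3).tolist(),np.round(p["t"],1),np.array(p["camera_matrix"])[[0,0,1],[0,2,2]])
    for q in("gauge","gauge_head","stop_face","bore_mouth","valve_block","rack_top","pin"):
        for d in ctrl.search_frame(q,p)[:4]:
            u,v=d["extent"][:2];dd=p["depth"][int(v),int(u)]
            print(q,round(d["conf"],2),np.round(d["extent"],1),np.round(w(p,u,v,dd)))
E
```

```text
pics
{'clock': 0.0, 'qpos': array([ 1.20517513,  0.62934745,  0.0384344 ,  1.51839778, -0.02700291,
        0.99631269, -0.02000801]), 'qd': array([ 1.58864760e-03,  1.47156496e-03,  4.00646656e-05, -2.41908240e-04,
        5.58013258e-04,  1.07240756e-03,  1.69417944e-03]), 'tau': array([-2.23865658e-05, -5.63400149e+01,  1.22621454e+00, -1.93449086e+01,
        1.10334056e-02,  1.05106883e-02, -1.31287544e-05]), 'eef_pos': array([ 191.81774144, -620.37483538,  230.3785859 ]), 'tool_rot': array([-3.13964525e+00,  1.97022664e-05,  2.99817057e-01]), 'force': array([-0.43089341,  0.41396602,  0.43556832]), 'torque': array([ 0.0386776 , -0.0659764 , -0.05298892]), 'width': 85.53910796036175}
scene [[-0.478, 0.878, -0.016], [0.544, 0.281, -0.791], [-0.69, -0.386, -0.612]] [ 320.  -198.4 1651. ] [440.32238214 324.12996085 192.72062325]
gauge 0.75 [294.2 189.6  12.5  36.7] [ 542. -168.   74.]
gauge 0.74 [276.4 205.   16.   40.4] [ 567. -221.   13.]
gauge 0.54 [306.2 172.2  11.4  38. ] [ 365. -235.    5.]
gauge 0.38 [295.6 198.9  13.6  12.4] [ 542. -166.   40.]
gauge_head 0.7 [273.9 202.8  
[... 778 characters left out ...]
e 0.71 [375.8 235.8  16.5  14.6] [ 435. -190.  131.]
gauge 0.56 [369.1 164.9  18.   22.5] [ 616. -176.  130.]
gauge 0.19 [366.3 197.8  18.4  16.7] [ 530. -167.  134.]
gauge_head 0.68 [371.2 168.1  19.4  15.5] [ 614. -184.  104.]
gauge_head 0.66 [364.7 196.5  17.   21.8] [ 533. -164.  131.]
gauge_head 0.54 [213.7 226.1  53.   39.1] [465. 229.  64.]
stop_face 0.6 [366.1 203.5  10.2   8.8] [ 532. -176.   41.]
stop_face 0.44 [383.4 202.4  62.4  21.5] [ 538. -225.   26.]
valve_block 0.74 [214.7 225.5  53.2  40.6] [467. 227.  62.]
rack_top 0.88 [381.4 202.4  63.1  25.6] [ 538. -219.   26.]
pin 0.69 [493.4 180.9  29.1  19.4] [ 587. -508.   79.]
pin 0.36 [403.  203.1   7.2   8.8] [ 529. -271.   66.]
```

```bash
python3 - <<'E'
import cv2,numpy as np
a=cv2.imread("pics/scene0.png")[120:320,220:520];b=cv2.imread("pics/top0.png")[130:280,160:460]
cv2.imwrite("pics/both.png",np.vstack([cv2.resize(a,(660,330+0),interpolation=3),cv2.resize(b,(540,270),interpolation=3) if 0 else cv2.resize(b,(660,270),interpolation=3)]))
E
```

```text
(no output)
```

View pics/scene0.png

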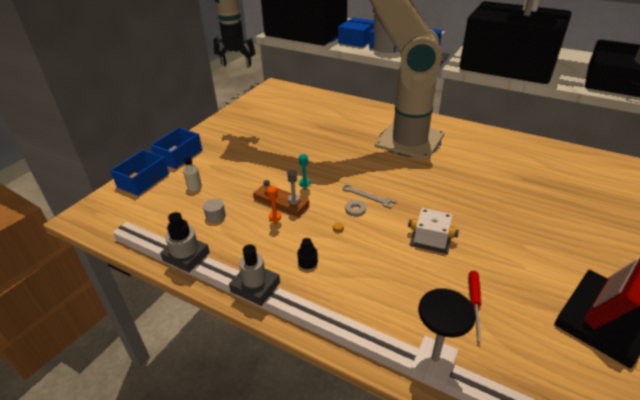

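View pics/both.png

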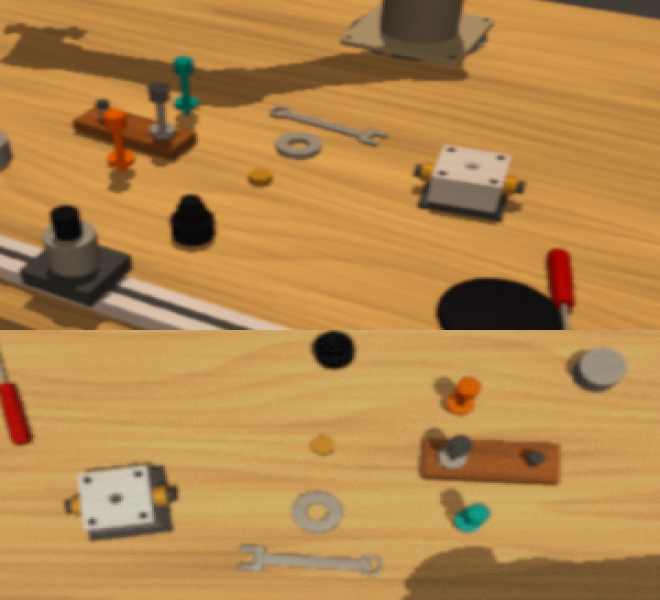

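The candidates, in scene pixels, are grey in rack (293,187), orange (274,203), turquoise (305,170) and the pin (266,185). I'm choosing the grey one with the knurled dark head, standing in the rack's +y hole. The valve block is at (433,230).

```bash
cat >> h.py <<'E'
def cloud(p):
    d=np.array(p["depth"],float);v,u=np.mgrid[0:400,0:640]
    K=np.array(p["camera_matrix"]);c=np.stack([(u-K[0,2])/K[0,0]*d,(v-K[1,2])/K[1,1]*d,d],-1)
    X=(c-np.array(p["t"]))@np.array(p["R"]);X[d==0]=np.nan
    return X
E
python3 - <<'E'
from h import *
P={n:ctrl.get_image(n) for n in("top","scene")}
for n,p in P.items():
    X=cloud(p)
    def sel(c,r,z0,z1,lab):
        m=(np.hypot(X[...,0]-c[0],X[...,1]-c[1])<r)&(X[...,2]>z0)&(X[...,2]<z1)
        Y=X[m];print(n,lab,len(Y),np.round(np.median(Y,0),1) if len(Y) else'',np.round((np.percentile(Y,3,0)+np.percentile(Y,97,0))/2,1) if len(Y) else '',np.round(Y.max(0)-Y.min(0)) if len(Y) else'')
        return m
    sel((532,-168),35,108,150,"head");sel((532,-168),35,125,150,"headtop");sel((532,-168),35,28,60,"ring")
    m=sel((465,228),75,55,90,"blocktop")
    ii=np.argwhere(m);r=cv2.minAreaRect(ii[:,::-1].astype(np.float32));print(r)
    Y=X[m];r=cv2.minAreaRect(Y[:,:2].astype(np.float32));print(r,np.median(Y[:,2]))
    for q,z in (((532,-168,120),0),((466,228,64),0)): print(proj(p,q))
    m=sel((535,-220),110,18,34,"rack");r=cv2.minAreaRect(X[m][:,:2].astype(np.float32));print(r)
p=P["top"];a=p["color"][205:250,190:240][...,::-1];b=p["color"][180:225,345:395][...,::-1]
q=P["scene"];c=q["color"][165:210,270:320][...,::-1];d=q["color"][205:250,410:460][...,::-1]
f=lambda i:cv2.resize(i,None,fx=6.5,fy=6.5,interpolation=3)
cv2.imwrite("pics/crop1.png",np.vstack([np.hstack([f(a),f(b)]),np.hstack([f(d),f(c)])]))
E
```

```text
top head 119 [ 539.  -173.6  135. ] [ 540.7 -173.2  125.6] [28. 27. 32.]
top headtop 100 [ 540.9 -173.9  135.7] [ 541.7 -174.3  134.7] [28. 25. 14.]
top ring 153 [ 532.8 -167.4   39.1] [ 534.1 -169.9   37.5] [55. 63. 26.]
top blocktop 1013 [473.  233.3  64.5] [473.2 233.3  64. ] [ 95. 101.  17.]
((210.84475708007812, 223.29827880859375), (31.7943058013916, 36.0961799621582), 81.46923065185547)
((473.09765625, 239.45404052734375), (85.40653228759766, 96.0924301147461), 8.724297523498535) 64.495754525095
[365.97892394 197.89236584]
[214.18959684 225.67408836]
top rack 1214 [ 533.9 -228.2   26.7] [ 546.1 -224.5   27. ] [205. 171.  16.]
((521.0899658203125, -209.43194580078125), (182.19729614257812, 179.7244873046875), 58.67359924316406)
scene head 109 [ 548.  -167.6  129.5] [ 544.5 -170.7  124.5] [28. 27. 32.]
scene headtop 66 [ 546.8 -169.9  135.6] [ 543.4 -171.1  132.8] [28. 26. 14.]
scene ring 143 [ 545.3 -167.3   40.8] [ 537.8 -166.6   42. ] [51. 63. 31.]
scene blocktop 722 [480.7 235.5  64.9] [476.1 235.5  62.7] [97. 93. 15.]
((433.75042724609375, 221.697998046875), (32.591888427734375, 23.658695220947266), 11.768289566040039)
((473.55926513671875, 234.29835510253906), (90.15167236328125, 84.01225280761719), 8.403822898864746) 64.88773562361403
[295.28283126 175.08372609]
[432.80360305 217.84658286]
scene rack 599 [ 548.7 -205.1   27.1] [ 513.7 -221.7   26.4] [210. 175.  16.]
((547.29638671875, -206.47225952148438), (178.53964233398438, 182.25965881347656), 37.97031784057617)
```

View pics/crop1.png

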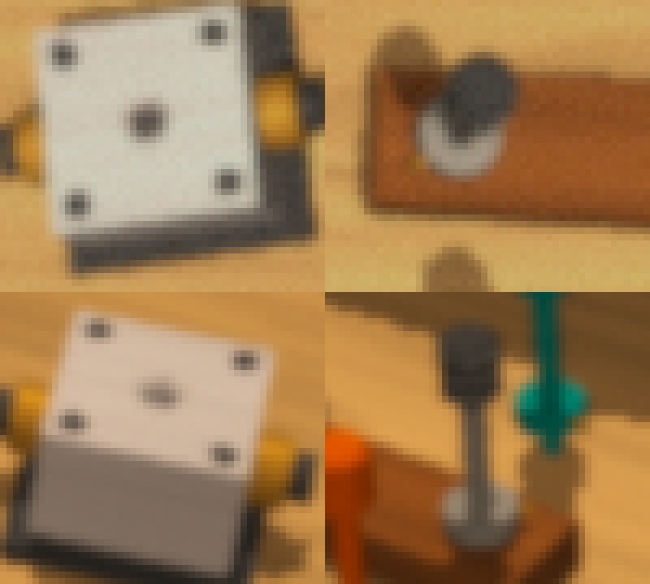

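The crops show the grey gauge with its ring and brass screw in the rack, and the block with its bore at top pixel (212.1,223.3) and scene pixel (434.1,220.0).

```bash
cat >> h.py <<'E'
def atz(p,u,v,z):
    a=w(p,u,v,500);b=w(p,u,v,1500);return a+(b-a)*(z-a[2])/(b[2]-a[2])
E
python3 - <<'E'
from h import *
P={n:ctrl.get_image(n) for n in("top","scene")}
t,s=P["top"],P["scene"]
print("bore",atz(t,212.1,223.3,64),atz(s,434.1,220,64))
print("headtop",atz(t,369.4,192.1,136),atz(s,(468-325)/6.5+269.5,(345-292)/6.5+164.5,136))
print("ringtop",atz(t,365.3,200,43),atz(s,(480-325)/6.5+269.5,(510-292)/6.5+164.5,43))
# refine bore by darkness centroid; head by dark mask
for n,p,(u,v) in (("top",t,(212,223)),("scene",s,(434,220))):
    g=cv2.cvtColor(p["color"],cv2.COLOR_RGB2GRAY).astype(float)[v-4:v+5,u-5:u+6]
    k=np.clip(np.percentile(g,70)-g-15,0,None);yy,xx=np.mgrid[v-4:v+5,u-5:u+6]
    c=((k*xx).sum()/k.sum(),(k*yy).sum()/k.sum());print(n,c,atz(p,*c,64))
    X=cloud(p);m=(abs(X[...,2]-64)<2.5)&(np.hypot(X[...,0]-473,X[...,1]-233)<70)
    r=cv2.minAreaRect(np.argwhere(m)[:,::-1].astype(np.float32));print(r[0],atz(p,*r[0],64))
E
```

```text
bore [472.28328652 233.89071998  64.        ] [472.9938872  233.82073719  64.        ]
headtop [ 543.66351409 -175.15791541  136.        ] [ 545.52179357 -171.32158127  136.        ]
ringtop [ 541.17327611 -173.60983029   43.        ] [ 545.1724525  -171.79630524   43.        ]
top (np.float64(212.12814773363178), np.float64(223.22775601566872)) [472.47621932 233.82651165  64.        ]
(212.04368591308594, 222.82752990722656) [473.54132677 234.10940674  64.        ]
scene (np.float64(434.1926470588235), np.float64(220.3985294117647)) [474.46236791 234.53822428  64.        ]
(434.1011962890625, 220.454833984375) [474.79956777 234.38946868  64.        ]
```

```bash
python3 -m crank '[[[0,0,0,0,0,0.96],[0,0,0,0,0,0.96],[0,0,0,0,0,0.96],[0.78,-0.99,0,0,0,0],[0.78,-0.99,0,0,0,0],[0.78,-0.99,0,0,0,0],[0.78,-0.99,0,0,0,0],[0.78,-0.99,0,0,0,0],[0.78,-0.99,0,0,0,0],[0.78,-0.99,0,0,0,0],[0.78,-0.99,0,0,0,0],[0.78,-0.99,0,0,0,0]]]' -1
```

```text
clock: 2.0
eef_pos: [407.4, -358.5, 229.3]
tool_rot: [3.131, 0.003, -0.039]
force: [0.5, -0.3, -0.3]
width: 85.7
```

```bash
python3 -m crank '[[[0.75,-1,0,0,0,-0.35],[0.75,-1,0,0,0,0],[0.75,-1,0,0,0,0],[0.75,-1,0,0,0,0],[0.75,-1,0,0,0,0],[0.75,-1,0,0,0,0],[0,0,0,0,0,0],[0,0,0,0,0,0]]]' -1
```

```text
clock: 2.67
eef_pos: [556.7, -158.3, 228.4]
tool_rot: [3.135, -0.005, 0.016]
force: [-0.6, -0.8, 0.5]
width: 85.3
```

```bash
python3 -m crank '[[[-0.43,0.5,0,0,0,0.1],[0,0,0.6,0,0,0],[0,0,0.6,0,0,0],[0,0,0,0,0,0],[0,0,0,0,0,0]]]' -1; python3 - <<'E'
from h import *
p=ctrl.get_image("top");q=ctrl.get_image("scene")
s=ctrl.read_state();print(s["eef_pos"],s["tool_rot"])
for i,n in((p,"t"),(q,"s")): print(n,proj(i,s["eef_pos"]),proj(i,s["eef_pos"]-[0,0,40]))
f=lambda i:cv2.resize(i[...,::-1],None,fx=4,fy=4,interpolation=3)
cv2.imwrite("pics/c2.png",np.hstack([f(p["color"][140:240,320:420]),f(q["color"][110:210,240:340])]))
E
```

```text
clock: 3.08
eef_pos: [544.5, -175.2, 192.9]
tool_rot: [3.134, -0.008, 0.006]
force: [0.1, -0.4, -0.5]
width: 85.3
[ 544.67132937 -175.24079629  193.33250359] [ 3.13399005 -0.00856974  0.00602634]
t [371.9269184  186.74281257] [370.15493496 190.26064526]
s [289.19359085 155.25462184] [290.10788331 167.13567361]
```

View pics/c2.png

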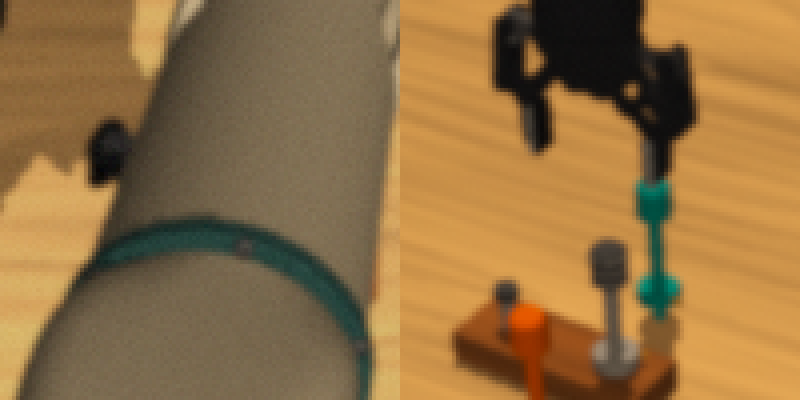

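The scene crop shows the open fingers centred above the grey head (292,172), with turquoise behind them and clear. Next is descend and grip.

```bash
python3 -m crank '[[[-0.04,-0.07,0.5,0.07,-0.08,0.05],[0,0,0.5,0,0,0],[0,0,0.5,0,0,0],[0,0,0.5,0,0,0],[0,0,0.5,0,0,0],[0,0,0.4,0,0,0],[0,0,0,0,0,0],[0,0,0,0,0,0]]]' -1
```

```text
clock: 3.85
eef_pos: [547.5, -174.3, 104.6]
tool_rot: [3.141, -0.008, -0.002]
force: [0.4, -0.4, 0.9]
width: 85.8
```

```bash
python3 -m crank '[[[-0.13,-0.04,0.03,0,-0.09,0],[0,0,0,0,0,0],[0,0,0,0,0,0]]]' -1; python3 -m crank '[[[0,0,0,0,0,0],[0,0,0,0,0,0],[0,0,0,0,0,0],[0,0,0,0,0,0],[0,0,0,0,0,0],[0,0,0,0,0,0],[0,0,0,0,0,0],[0,0,0,0,0,0],[0,0,0,0,0,0],[0,0,0,0,0,0]]]' 1
```

```text
clock: 4.1
eef_pos: [544.2, -173.2, 105.0]
tool_rot: [3.141, 0.0, -0.002]
force: [-0.0, 0.0, 1.5]
width: 85.6
clock: 4.93
eef_pos: [545.7, -173.6, 107.6]
tool_rot: [3.14, -0.004, -0.002]
force: [1.0, -0.0, -0.3]
width: 26.3
```

```bash
python3 -m crank '[[[0,0,-0.2,0,0,0],[0,0,-0.3,0,0,0],[0,0,-0.4,0,0,0],[0,0,-0.4,0,0,0],[0,0,-0.4,0,0,0],[0,0,-0.4,0,0,0],[0,0,-0.5,0,0,0],[0,0,-0.5,0,0,0],[0,0,-0.3,0,0,0],[0,0,0,0,0,0],[0,0,0,0,0,0]]]' 1; python3 - <<'E'
from h import *
q=ctrl.get_image("scene");save(q,"c3.png",(240,100,340,210),5)
s=ctrl.read_state();print(s)
X=s["eef_pos"]+[0,0,19-6]
print([proj(q,X+[0,0,d]) for d in (0,-114)])
E
```

```text
clock: 5.85
eef_pos: [543.1, -172.7, 217.6]
tool_rot: [3.141, -0.001, -0.002]
force: [-1.0, -0.1, -2.4]
width: 26.2
{'clock': 5.9, 'qpos': array([ 0.18788767,  0.53008861,  0.10740917,  1.76487723, -0.07164561,
        0.84947481, -1.2451016 ]), 'qd': array([ 0.00069366,  0.01687238, -0.00272722,  0.00578144, -0.00171305,
       -0.00736341, -0.00036809]), 'tau': array([-6.93972060e-02, -4.95900714e+01,  1.83784582e+00, -1.75759041e+01,
        1.31311655e-02,  7.89428316e-02, -1.08672553e-03]), 'eef_pos': array([ 543.1063594 , -172.82244227,  217.47662191]), 'tool_rot': array([ 3.14090266e+00, -7.82783525e-04, -2.26019862e-03]), 'force': array([ 0.57116373, -0.27453345, -1.48397924]), 'torque': array([-0.01468763,  0.0043412 ,  0.04339196]), 'width': 26.124724717467487}
[array([289.36749142, 143.73139754]), array([291.91715812, 177.62013992])]
```

View pics/c3.png

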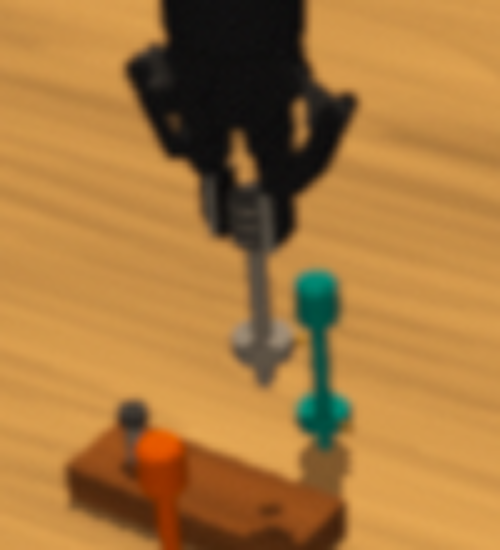

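The gauge hangs upright, its tip at scene pixel (292.3,177), as predicted. Now carry it over.

```bash
python3 -m crank '[[[-0.07,-0.4,0,0,0,0],[-0.14,-0.8,0,0,0,0],[-0.14,-0.8,0,0,0,0],[-0.14,-0.8,0,0,0,0],[-0.14,-0.8,0,0,0,0],[-0.14,-0.8,0,0,0,0],[-0.14,-0.8,0,0,0,0],[-0.14,-0.8,0,0,0,0],[-0.14,-0.8,0,0,0,0],[-0.14,-0.8,0,0,0,0],[-0.14,-0.8,0,0,0,0],[-0.14,-0.8,0,0,0,0]]]' 1
```

```text
clock: 6.9
eef_pos: [482.5, 117.7, 206.5]
tool_rot: [3.14, 0.022, -0.01]
force: [1.0, -0.1, -1.9]
width: 26.7
```

```bash
python3 -m crank '[[[-0.1,-0.8,-0.05,0,0.2,-0.1],[-0.1,-0.8,-0.05,0,0,0],[-0.05,-0.7,0,0,0,0],[0,-0.6,0,0,0,0],[0,-0.4,0,0,0,0],[0,-0.2,0,0,0,0],[0,0,0,0,0,0],[0,0,0,0,0,0],[0,0,0,0,0,0]]]' 1
```

```text
clock: 7.65
eef_pos: [461.9, 237.1, 202.8]
tool_rot: [3.138, 0.017, 0.015]
force: [-0.6, -0.2, -1.7]
width: 26.2
```

```bash
python3 -m crank '[[[0.38,0.1,0,0.03,0.17,0.1],[0,0,0,0,0,0],[0,0,0,0,0,0]]]' 1;  python3 -m crank '[[[0,0,0.4,0,0,0],[0,0,0.3,0,0,0],[0,0,0,0,0,0],[0,0,0,0,0,0]]]' 1; python3 - <<'E'
from h import *
p=ctrl.get_image("top");q=ctrl.get_image("scene")
s=ctrl.read_state();print(s["eef_pos"],s["tool_rot"])
T=s["eef_pos"]+[0,0,-101.6];print(T,proj(q,T),proj(q,[473.5,234,64]))
f=lambda i:cv2.resize(i[...,::-1],None,fx=5,fy=5,interpolation=3)
cv2.imwrite("pics/c4.png",np.hstack([f(p["color"][180:260,170:250]),f(q["color"][165:245,395:475])]))
E
```

```text
clock: 7.9
eef_pos: [475.3, 230.1, 202.5]
tool_rot: [3.139, -0.002, -0.002]
force: [0.2, 0.4, -3.0]
width: 26.4
clock: 8.23
eef_pos: [477.2, 227.0, 181.4]
tool_rot: [3.139, -0.004, -0.007]
force: [0.1, -0.1, -1.6]
width: 25.8
[477.29142912 227.30436295 181.68947141] [ 3.13904829 -0.00489414 -0.00690819]
[477.29142912 227.30436295  80.08947141] [432.06851562 215.69857484] [434.10746832 220.12960554]
```

View pics/c4.png

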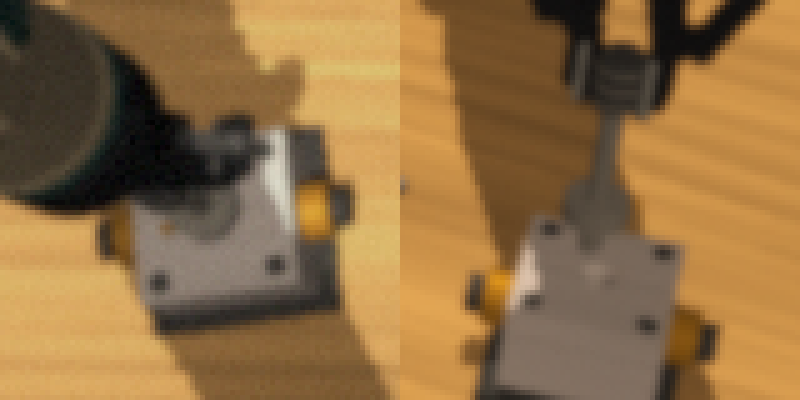

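The scene crop shows the rod above the block, its tip near (433,213.5) and the bore at (434,219). I'll check for tilt against the predicted head, ring and tip.

```bash
python3 - <<'E'
from h import *
p=ctrl.get_image("top");q=ctrl.get_image("scene")
s=ctrl.read_state();E=s["eef_pos"];print(E,s["tool_rot"])
for n,i in(("top",p),("scene",q)):
    for l,d in(("tip",-101.6),("ringface",-77),("ringtop",-65),("headbot",-3.6),("head",12.4),("headtop",28.4)): print(n,l,np.round(proj(i,E+[0,0,d]),1),end=" ")
    print()
    for k in("stop_face","gauge_head","rod_foot","gauge"):
        for d in ctrl.search_frame(k,i)[:2]: print(k,round(d["conf"],2),np.round(d["extent"],1))
# rod edge fit in the scene: columns in rows between head and ring
g=cv2.cvtColor(q["color"],cv2.COLOR_RGB2GRAY).astype(int)
for r in range(186,216,2): print(r,g[r,422:446])
X=cloud(q);m=(X[...,2]>84)&(X[...,2]<175)&(np.hypot(X[...,0]-477,X[...,1]-228)<40)
for z in range(84,176,8):
    k=m&(abs(X[...,2]-z)<4); 
    if k.any(): print(z,k.sum(),np.round(np.median(X[k],0),1))
E
```

```text
[477.45731815 227.74895047 181.97761469] [ 3.13966412 -0.00561457 -0.00653197]
top tip [212.9 220.5] top ringface [210.5 219.2] top ringtop [209.3 218.5] top headbot [202.5 214.8] top head [200.6 213.8] top headtop [198.7 212.7] 
stop_face 0.65 [206.5 221.4  26.4  13.4]
stop_face 0.61 [370.  173.6  13.7  15. ]
gauge_head 0.78 [371.1 168.3  15.6  17.8]
gauge_head 0.67 [373.9 233.2  19.1  12.3]
gauge 0.73 [211.5 221.1   8.8  10.5]
gauge 0.72 [369.1 166.9  13.1  21.1]
scene tip [432.2 215.7] scene ringface [433.5 208.7] scene ringtop [434.1 205.2] scene headbot [437.4 186.6] scene head [438.3 181.5] scene headtop [439.2 176.4] 
stop_face 0.69 [475.8 304.8  10.1  72.3]
stop_face 0.61 [275.1 217.9   6.5   9.7]
gauge_head 0.78 [274.3 203.9  11.6  39.6]
gauge_head 0.63 [432.  195.1  16.6  41.7]
gauge 0.86 [276.  205.4  15.7  38.9]
gauge 0.85 [435.6 192.8  15.9  44.3]
186 [87 86 85 85 82 83 80 79 75 71 69 68 60 54 52 51 51 51 53 53 58 70 73 59]
188 [ 85  84  86  86  87  87  87  87  86  84  84  82  75  67  63  64  65  76
  97 107  99  99 104 119]
190 [ 76  76  77  78  79  82  83  85  85  84  
[... 910 characters left out ...]
 70  68  70  73  75  79  81  81  81  82  80  79
  78  81  93 123 150 157]
210 [ 95  76  57  54  70  86  92  85  79  76  78  80  81  83  84  83  82  80
  81  83  91 117 145 155]
212 [105  98  92  91  95 103 106 103  93  77  76  79  82  88  97  99  99  99
  99 100  99 102 114 130]
214 [110 106 107 107 106 108 107 106 100  88  80  81  86  96 106 106 106 107
 106 106 106 105 103  96]
84 3 [475.5 226.3  86.3]
92 10 [477.8 229.1  91.4]
100 1 [487.1 227.  103.8]
108 29 [486.7 232.8 109.2]
116 88 [477.4 231.5 116.3]
124 18 [477.4 228.9 123.6]
132 8 [476.6 229.7 133.4]
140 12 [476.6 229.8 140.5]
148 12 [476.9 228.8 148.5]
156 9 [476.9 227.7 155.8]
164 15 [476.  228.5 163.4]
172 10 [477.1 230.1 172.5]
```

```bash
python3 -m crank '[[[0,-0.25,0.0,-0.03,-0.06,-0.06],[0,0,0.2,0,0,0],[0,0,0,0,0,0],[0,0,0,0,0,0],[0,0,0,0,0,0]]]' 1; python3 - <<'E'
from h import *
p=ctrl.get_image("top");q=ctrl.get_image("scene")
s=ctrl.read_state();E=s["eef_pos"];print(E,s["tool_rot"])
T=E+[0,0,-101.6];print(T,proj(q,T),proj(p,E+[0,0,-65]))
X=cloud(p);m=(X[...,2]>88)&(X[...,2]<120)&(np.hypot(X[...,0]-475,X[...,1]-234)<30);Y=X[m];print(len(Y),np.median(Y,0),Y.min(0),Y.max(0))
for z in range(80,176,6):
    Z=cloud(q);k=(abs(Z[...,2]-z)<3)&(np.hypot(Z[...,0]-475,Z[...,1]-234)<30)
    if k.any(): print(z,k.sum(),np.round(np.median(Z[k],0),1))
f=lambda i:cv2.resize(i[...,::-1],None,fx=10,fy=10,interpolation=3)
cv2.imwrite("pics/c5.png",np.hstack([f(p["color"][200:240,192:232]),f(q["color"][190:230,414:454])]))
E
```

```text
clock: 9.25
eef_pos: [477.2, 236.5, 174.9]
tool_rot: [3.136, 0.002, 0.001]
force: [-0.3, -1.0, -2.0]
width: 26.1
[477.36882523 236.49196916 175.06361502] [3.13633517e+00 1.53584206e-03 1.07033458e-03]
[477.36882523 236.49196916  73.46361502] [435.05157335 218.6106552 ] [206.55250521 218.9047869 ]
107 [465.49943751 230.50560326 109.47849759] [454.48030504 218.37821227  99.98967975] [483.44957311 255.44837481 117.30343472]
80 8 [475.5 237.2  81.9]
86 6 [476.3 237.8  85.6]
98 9 [485.8 243.6  99.5]
104 28 [485.5 239.4 103.8]
110 84 [476.4 239.2 109.9]
116 10 [477.1 237.8 116.4]
122 7 [475.2 237.3 121.5]
128 9 [477.4 237.5 127.7]
134 9 [477.2 238.5 133.8]
140 10 [476.9 236.6 140.2]
146 9 [476.5 238.2 146.9]
152 8 [476.9 237.4 152.3]
158 7 [476.4 238.  158.3]
164 11 [475.9 238.9 164.1]
170 2 [479.1 236.4 169.9]
```

View pics/c5.png

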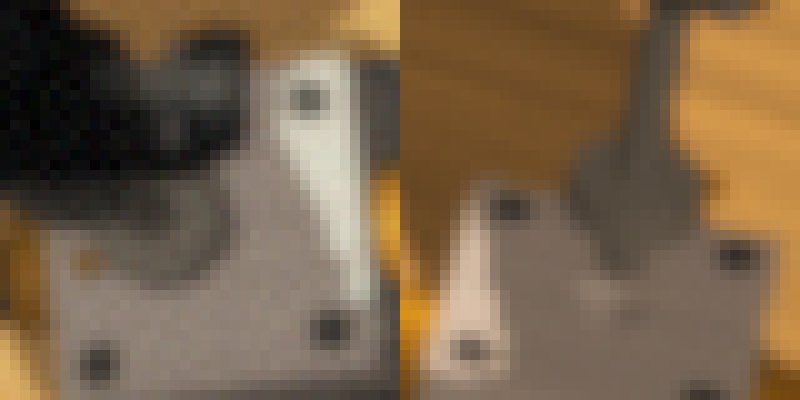

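Both views put the rod about 1–5 mm toward −x of the tool axis and close over the bore. I'll nudge it +2 mm in x and −1.5 mm in y and start feeling downwards.

```bash
python3 -m crank '[[[0.07,0.05,0,0.05,0.02,0],[0,0,0.08,0,0,0],[0,0,0.08,0,0,0],[0,0,0,0,0,0]]]' 1;python3 -m crank '[[[0,0,0.06,0,0,0],[0,0,0.06,0,0,0]]]' 1;python3 -m crank '[[[0,0,0.06,0,0,0],[0,0,0.06,0,0,0]]]' 1
```

```text
clock: 9.68
eef_pos: [480.0, 234.4, 170.2]
tool_rot: [-3.141, -0.002, 0.0]
force: [-0.1, -0.4, -2.4]
width: 26.5
clock: 9.85
eef_pos: [480.2, 234.2, 166.4]
tool_rot: [-3.141, -0.002, -0.0]
force: [0.3, 0.4, -1.7]
width: 26.5
clock: 10.02
eef_pos: [480.2, 234.3, 162.4]
tool_rot: [-3.141, -0.002, 0.0]
force: [0.3, -0.0, -2.2]
width: 26.3
```

```bash
for i in 1 2; do python3 -m crank '[[[0,0,0.05,0,0,0],[0,0,0.05,0,0,0]]]' 1;done
```

```text
clock: 10.18
eef_pos: [480.7, 234.4, 160.1]
tool_rot: [-3.14, -0.003, -0.0]
force: [-1.1, -0.8, -1.2]
width: 26.5
clock: 10.35
eef_pos: [479.7, 234.4, 156.8]
tool_rot: [-3.141, -0.001, 0.0]
force: [-0.4, -0.1, -1.0]
width: 26.1
```

```bash
for i in 1 2 3; do python3 -m crank '[[[0,0,0.05,0,0,0],[0,0,0.05,0,0,0]]]' 1;done
```

```text
clock: 10.52
eef_pos: [479.5, 234.4, 153.2]
tool_rot: [-3.141, -0.001, 0.0]
force: [-0.5, -0.3, -2.6]
width: 25.9
clock: 10.68
eef_pos: [479.5, 234.4, 149.5]
tool_rot: [-3.141, -0.001, 0.0]
force: [-0.3, 0.0, -1.6]
width: 26.0
clock: 10.85
eef_pos: [479.5, 234.4, 146.0]
tool_rot: [-3.141, -0.0, 0.001]
force: [0.2, -0.3, -1.9]
width: 26.1
```

```bash
for i in 1 2 3; do python3 -m crank '[[[0,0,0.05,0,0,0],[0,0,0.05,0,0,0]]]' 1;done
```

```text
clock: 11.02
eef_pos: [479.5, 234.3, 142.6]
tool_rot: [-3.141, -0.0, 0.0]
force: [0.3, -1.7, -1.2]
width: 26.2
clock: 11.18
eef_pos: [479.7, 234.3, 140.0]
tool_rot: [-3.141, -0.001, 0.0]
force: [-2.6, -0.7, 4.6]
width: 26.2
clock: 11.35
eef_pos: [479.7, 234.3, 137.7]
tool_rot: [-3.141, -0.001, 0.0]
force: [-1.7, -1.3, 3.9]
width: 26.3
```

The ring is on the block (about +6 N). I'm continuing slowly, feeling for the bottom.

```bash
for i in 1 2 3; do python3 -m crank '[[[0,0,0.05,0,0,0]]]' 1 | grep -E "pos|force";done
```

```text
eef_pos: [479.6, 234.3, 136.4]
force: [-1.5, -1.0, 5.0]
eef_pos: [479.6, 234.3, 135.0]
force: [-3.1, -1.3, 5.7]
eef_pos: [479.6, 234.3, 133.5]
force: [-1.2, -0.8, 4.7]
```

```bash
for i in 1 2 3; do python3 -m crank '[[[0,0,0.05,0,0,0]]]' 1 | grep -E "pos|force";done
```

```text
eef_pos: [479.6, 234.3, 131.9]
force: [-1.8, -0.6, 5.6]
eef_pos: [479.5, 234.3, 130.3]
force: [-1.8, 0.0, 5.2]
eef_pos: [479.5, 234.3, 128.6]
force: [-2.5, -0.7, 5.1]
```

```bash
for i in 1 2 3; do python3 -m crank '[[[0,0,0.05,0,0,0]]]' 1 | grep -E "pos|force";done
```

```text
eef_pos: [479.5, 234.3, 126.9]
force: [-2.0, -0.6, 5.4]
eef_pos: [479.5, 234.3, 125.2]
force: [-2.5, -1.3, 6.5]
eef_pos: [479.4, 234.2, 123.5]
force: [-2.5, -0.1, 5.2]
```

```bash
for i in 1 2 3; do python3 -m crank '[[[0,0,0.05,0,0,0]]]' 1 | grep -E "pos|force";done
```

```text
eef_pos: [479.5, 234.3, 121.8]
force: [-1.5, -1.0, 5.0]
eef_pos: [479.4, 234.2, 120.1]
force: [-2.2, -0.7, 4.8]
eef_pos: [479.8, 234.4, 119.3]
force: [-4.6, -2.3, 28.7]
```

That was a harder stop than intended, so I'm easing off.

```bash
python3 -m crank '[[[0,0,-0.01,0,0,0]]]' 1 | grep -E "pos|force"
```

```text
eef_pos: [479.6, 234.3, 119.7]
force: [-1.9, -0.8, -0.4]
```

```bash
for i in 1 2 3; do python3 -m crank '[[[0,0,0.015,0,0,0]]]' 1 | grep -E "pos|force";done
```

```text
eef_pos: [479.7, 234.3, 119.5]
force: [-3.0, -1.1, 13.0]
eef_pos: [479.8, 234.3, 119.5]
force: [-2.9, -1.3, 12.6]
eef_pos: [479.8, 234.3, 119.5]
force: [-3.2, 0.1, 10.6]
```

```bash
for i in 1 2 3 4; do python3 -m crank '[[[0,0,0.015,0,0,0],[0,0,0.015,0,0,0],[0,0,0.015,0,0,0],[0,0,0.015,0,0,0],[0,0,0.015,0,0,0],[0,0,0.015,0,0,0],[0,0,0.015,0,0,0]]]' 1 | grep -E "pos|force|rot";done
```

```text
eef_pos: [479.7, 234.3, 119.5]
tool_rot: [-3.139, -0.002, 0.0]
force: [-3.2, -1.3, 10.4]
eef_pos: [479.7, 234.3, 119.5]
tool_rot: [-3.139, -0.003, 0.001]
force: [-2.9, -1.8, 10.1]
eef_pos: [479.7, 234.2, 119.5]
tool_rot: [-3.138, -0.004, 0.001]
force: [-3.3, -0.7, 9.6]
eef_pos: [479.7, 234.2, 119.5]
tool_rot: [-3.137, -0.004, 0.002]
force: [-3.3, -1.9, 10.2]
```

```bash
python3 -m crank '[[[0,0,0.012,0,0,0],[0,0,0.012,0,0,0],[0,0,0.005,0,0,0],[0,0,0,0,0,0],[0,0,0,0,0,0],[0,0,0,0,0,0],[0,0,0,0,0,0],[0,0,0,0,0,0],[0,0,0,0,0,0],[0,0,0,0,0,0]]]' -1
python3 - <<'E'
from h import *
q=ctrl.get_image("scene");save(q,"c6.png",(395,150,475,250),6)
E
```

```text
clock: 15.85
eef_pos: [482.0, 235.1, 116.8]
tool_rot: [-3.136, -0.008, 0.002]
force: [-0.2, -0.4, -0.3]
width: 85.5
```

View pics/c6.png

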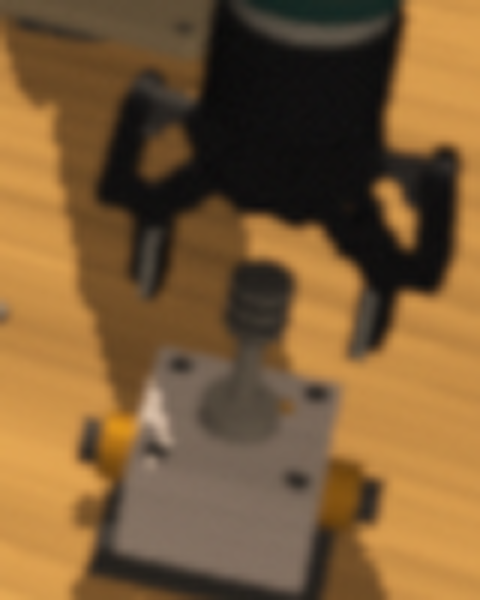

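The gauge is released with its ring flat on the block, and the fingers are clear either side. I'll retreat straight up.

```bash
python3 -m crank '[[[0,0,-0.3,0,0,0],[0,0,-0.4,0,0,0],[0,0,-0.5,0,0,0],[0,0,-0.6,0,0,0],[0,0,-0.6,0,0,0],[0,0,-0.6,0,0,0],[0,0,-0.6,0,0,0],[0,0,-0.6,0,0,0],[0,0,-0.3,0,0,0],[0,0,0,0,0,0],[0,0,0,0,0,0]]]' -1
python3 - <<'E'
from h import *
q=ctrl.get_image("scene");save(q,"c7.png",(395,150,475,250),6)
X=cloud(q);print(ctrl.read_state()["eef_pos"])
for z in range(62,150,4):
    k=(abs(X[...,2]-z)<2)&(np.hypot(X[...,0]-475,X[...,1]-234)<26)
    if k.any(): print(z,k.sum(),np.round(np.median(X[k],0),1))
E
```

```text
clock: 16.82
eef_pos: [480.3, 233.7, 264.4]
tool_rot: [-3.135, -0.01, 0.001]
force: [0.2, -0.5, 0.1]
width: 85.4
[480.31438593 233.68647202 264.19148497]
62 21 [490.3 240.9  63.6]
66 73 [486.1 235.2  65.5]
70 14 [485.9 242.7  69.5]
74 28 [484.2 238.7  74.3]
78 63 [477.2 237.7  77.7]
82 9 [477.5 228.8  80.7]
86 7 [477.  234.8  85.7]
90 4 [475.1 233.6  89.6]
94 7 [476.6 235.7  93.4]
98 6 [475.4 236.2  98.5]
102 4 [476.4 236.  102.4]
106 5 [475.6 234.3 106. ]
110 4 [474.8 235.1 108.9]
114 3 [474.1 238.  112.6]
118 1 [480.5 236.6 116.4]
122 8 [480.  238.1 122.4]
126 16 [482.3 235.5 125.7]
130 13 [482.5 238.3 129.9]
134 15 [481.4 239.4 134.4]
138 10 [480.6 233.6 136.8]
142 12 [483.6 238.3 141.7]
146 26 [480.2 235.8 146.1]
```

View pics/c7.png

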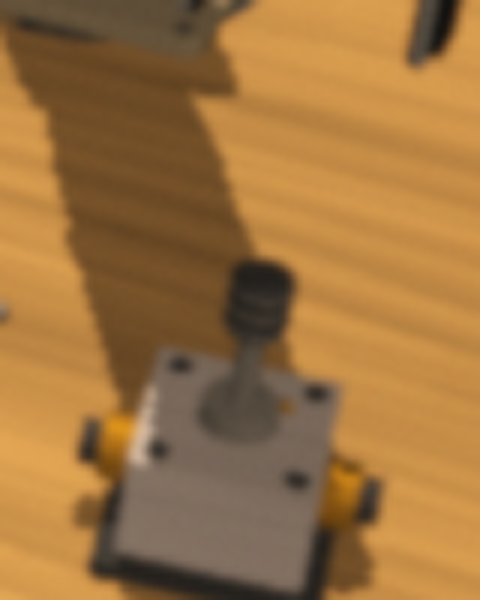

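```bash
python3 -c "
from cell import ctrl
print(ctrl.finish_job())"
```

```text
the job is handed in; nothing more can be done
None
```

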